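Offer up a lab clamp to its rod rest

TASK

On the rod rest, first slide the movable notched support all the way in against its stop. Then pick up the lab clamp by its balance point on the rod, carry it without tipping it, and finish still holding it, level and still, about 50 mm above where it would lie in the rest: the rod in line over both notches, the heavy boss head just outside the fixed support, so that it could simply be lowered. Do not put it down or let go, and leave the glassware and boxes around alone.

Things in the scene. Friction and masses are not known exactly. Their poses are not given: they have to be found in the camera images.
- clamp: Loose lab clamp, 278 mm long, about 0.6 kg, lying level: a plain 12 mm steel rod, 180 mm of it clear, between a heavy dark cast boss head (40 long, 44 wide, 46 high; 78 wide over its wing screws) and a lighter aluminium two-prong jaw. Rod axis 23 mm above the bench. x: along the rod from boss to jaw; z up. Origin: underside, below the balance point. Boss's inner face x = -50 mm, jaw hub's +130 mm.
- balance (a point): The clamp's balance point, on the rod's centre line, 50 mm from the boss's inner face (130 mm from the jaw's hub). Axes as clamp. Grip the rod here across its 12 mm, within 18 mm along the rod.
- jaw (a point): Centre of the jaw's hub (20 long, 34 wide, 46 high), on the rod's axis, 140 mm from the balance point along +x of the clamp; two 45 mm prongs point onward from it.
- rest: Rod rest fixed to the bench: aluminium rail (x = -90 to +165 mm, 70 wide, 16 high) with two upright V-notched steel supports, a fixed one at x = -60 mm and a sliding one. x: along the rail from fixed to sliding support; z up; origin on the bench midway between the notches when the sliding one is home. Notch: 90 degrees, 28 mm wide at the top. The stop is a small dark block on the rail.
- seat (a point): On the rest, where the clamp's balance point lies when the rod is seated in both notches with the boss's inner face 12 mm outside the fixed support: 28 mm from the rest's origin towards the fixed support, 64.5 mm above the bench. Axes as rest.
- carriage (a joint): Sliding support: 0 = farthest out (its plate at x = +140 mm of the rest), growing as it slides towards the fixed support (-x of the rest), 0.080 m = home against the stop (plate at x = +60 mm), where it cannot go farther. Slides with about 3 N of friction and stays where it is left.
- carriage_top (a point): Middle of the top edge of the sliding support's plate, 76 mm above the bench. The plate (12 mm along x, 40 mm along y, like the fixed one's) stands on a dark foot 60 mm wide, top 30 mm above the bench, and can be gripped from above across its 40 mm, fingertips no lower than 32 mm. Axes as rest.
- bottle: Bystander: glass bottle with a blue cap, 72 mm in diameter, 150 mm tall; origin centre of its underside.
- jar: Bystander: white plastic jar, 68 mm in diameter, 120 mm tall; origin centre of its underside.
- beaker: Bystander: glass beaker, 72 mm in diameter, 85 mm tall; origin centre of its underside.
- tipbox: Bystander: green box, 85 x 120 x 55 mm; origin centre of its underside.

How it is judged (in metres and radians):
On the way, in this order (a step that is already met when the one before it is completed fails the run):
1. the sliding support is home against its stop (value of joint carriage above 0.076 m), for 0.2 s.
2. the clamp is lifted off the bench by its balance point (height (world z) of balance above 0.045 m and angle between clamp's own z axis and vertical below 0.2 rad and contact force between the fingers and clamp above 1 N and x of the grasp point in the frame of balance between -0.018 and 0.018 m), for 0.2 s.
At the end, for the whole second after the job is handed in: Support within 4 mm of its stop. Fingers hold the clamp within 18 mm of its balance point; the rest does not touch it. Clamp still, level (0.10 rad), in line (0.08 rad), jaw over the sliding side; balance point 30-80 mm above the seat point, within 12 mm along and 8 mm across the rail (value of joint carriage above 0.076 m and contact force between the fingers and clamp above 1 N and x of the grasp point in the frame of balance between -0.018 and 0.018 m and angle between clamp's own z axis and vertical below 0.1 rad and angle between the x axis of clamp and the x axis of rest, either way round below 0.08 rad and x of balance in the frame of seat between -0.012 and 0.012 m and y of balance in the frame of seat between -0.008 and 0.008 m and z of balance in the frame of seat between 0.03 and 0.08 m and x of jaw in the frame of seat above 0.1 m and contact force between clamp and rest below 0.2 N and linear speed of clamp below 0.02 m/s and angular speed of clamp below 0.15 rad/s); the arm keeps its last pose, push and grip.
It fails at once if the clamp is tipped by more than 0.35 rad (angle between clamp's own z axis and vertical above 0.35 rad).
It fails at once if the bottle is pushed more than 25 mm (distance of bottle from where it was at the start of the episode above 0.025 m).
It fails at once if the jar is pushed more than 25 mm (distance of jar from where it was at the start of the episode above 0.025 m).
It fails at once if the beaker is pushed more than 25 mm (distance of beaker from where it was at the start of the episode above 0.025 m).
It fails at once if the tipbox is pushed more than 25 mm (distance of tipbox from where it was at the start of the episode above 0.025 m).
It also fails if it takes over 51 s, if anything falls off the work surface, if the arm or the gripper's body presses on something with over 40 N, if the wrist force passes 120 N, or if a joint passes its speed limit or range.

ROBOT

A 6-joint arm with a two-finger parallel gripper is mounted at the origin on the work surface. World frame = base frame: x ahead of the robot, y to its left, z up, the work surface at z = 0. Lengths are in mm, angles in rad, forces in N, time in s.
With the tool pointing down it reaches from about 350 to 975 mm from the base axis. Payload 7.1 kg.
Tool frame: the origin (TCP) lies on the centre line of the jaws, within the pads' length; the fingertips stand tips_ahead ahead of it and the grasp point (between the pads) lies 2 mm behind it (tips_ahead is the distance from the TCP to the fingertips, in mm); z points along the fingers, y is the direction in which the jaws open and shut (so a half turn about z gives the same grasp; the last joint's range is limited). The gripper opens to 88 mm and grips with 3 to 60 N. Pads are 20 mm wide; open, the fingers measure 115 mm over their backs; the gripper's body (75 mm by 178 mm) begins 61 mm behind the grasp point.
Start: joints at [-1.31, 0.423, 1.63, -0, 1.089, -0.019], TCP at [172.62, -600.672, 209.875] pointing down, gripper open.
Joint ranges: [-3, 3], [-0.9, 2.11], [0.09, 2.58], [-1.31, 4.45], [0.11, 2.69], [-2.54, 2.54]. Speed limits (rad/s): [2.39, 2.39, 3.01, 3.14, 3.14, 3.14].

INTERFACE

Orientations are given as a unit quaternion [w, x, y, z].
In Python, from bench import get_obs, camera, camera_params, job_done, tips_ahead gives the robot as it stands.
- The arm moves only by the tool apply_moves, never from a script. Its arguments are lists of equal length, an entry for each row: "xyz": the shift along the tool's x, y, z in mm, a list of three; "roll": the turn about the tool's z in rad. In form: {"xyz": [[dx, dy, dz], ...], "roll": [roll, ...]}. A call has 1 to 20 rows; each row is the pose to reach, as a shift and turn from the pose commanded when the call began, along the tool's axes at that moment; what a row does not reach only later rows make up. A row lasts 1/8 s, in which the tool goes at most 62.5 mm and 10.7 degrees, less where a joint would pass 70% of its speed; a pose out of reach is approached as far as the arm can. A call with a gripper value outside its range is refused whole. "grip" is the finger opening in mm, from 0 to 87.8, set as the call begins (left out, the last holds). The fingers move at their own pace and stop on an object; the grip force is fixed at half the most. Time passes only in rows, so rows that repeat a pose let the fingers close. It gives the time, the measured TCP pose, the force and the opening at its end, in the units of the state.
- get_obs(): the state, without advancing time (a new reading comes with each control period).
- camera(name): name is "scene" or "top"; returns the picture (480x640x3 uint8, red, green, blue); there is no depth.
- camera_params(name): a dict with "mtx" (3x3 intrinsics, pixels), "extrinsics" (4x4, takes a point from camera to world coordinates). Camera axes: x right, y up, looking along -z (the intrinsics and any distortion apply to the point x, -y, -z); pixel columns grow to the right and rows downward; lengths in mm; the calibration is good to about 2 mm. A picture is of the moment at which its call begins. camera_params takes no time and is no camera call.
- job_done(): hands the job in, once; it reports no verdict.
The state is a dict: "clock": time; "joints": joint angles; "qd": joint speeds; "joint_torque": joint torques, N m; "eef_pos": TCP position; "orientation": TCP orientation; "wrist_force": force on the tool from outside, world axes, zero at the start; "torque": the same for the moment, N m; "width": opening from 0.0 (shut) to 1.0 (fully open).
Only numpy, scipy, OpenCV 4.12 (cv2) and the standard library are available. Lean on these libraries where they do the work, as an engineer would, in place of code of your own. Each camera call takes 0.05 s, during which the arm holds its last target. There are 200 camera calls.

## Working session

There is one attempt and no reset: what is moved stays moved. The work goes in short steps, Python scripts to look and compute and a tool call to move; the robot and the scene stay as the last step left them, time stands still between calls to the robot, and variables do not carry over. Pictures are saved under pics/ and viewed, about 8 in all and at most 12, crops included, and the job is handed in when it is done.

Besides the shell and the picture viewer there is one more tool, called after ">>>" as name(argument=value, ...), one argument or row to a line, values as JSON. apply_moves: Moves the arm, as the interface text tells. Its arguments: {"type":"object","properties":{"xyz":{"type":"array","items":{"type":"array","items":{"type":"number"}}},"roll":{"type":"array","items":{"type":"number"}},"grip":{"type":"number"}},"required":["xyz","roll"]}

```bash
mkdir -p pics; cat > h.py <<'E'
import numpy as np, cv2
from bench import *
def snap(n,f):
    im=camera(n); cv2.imwrite('pics/'+f,im[:,:,::-1]); return im
def ray(n,u,v):
    P=camera_params(n); d=np.linalg.inv(P['mtx'])@[u,v,1.]; d=np.array([d[0],-d[1],-d[2]])
    E=np.array(P['extrinsics']); return E[:3,3],E[:3,:3]@d
def onz(n,u,v,z):
    o,d=ray(n,u,v); return o+d*(z-o[2])/d[2]
def proj(n,p):
    P=camera_params(n); E=np.array(P['extrinsics']); c=E[:3,:3].T@(np.array(p)-E[:3,3]); q=P['mtx']@np.array([c[0],-c[1],-c[2]]); return q[:2]/q[2]
E
python3 - <<'E'
from h import *
for n in('scene','top'):
    snap(n,n+'0.png'); P=camera_params(n); print(n,P)
print(tips_ahead() if callable(tips_ahead) else tips_ahead); print(get_obs())
E
```

```text
scene {'mtx': array([[451.20088642,   0.        , 319.36915741],
       [  0.        , 451.20088642, 236.49562175],
       [  0.        ,   0.        ,   1.        ]]), 'extrinsics': array([[-3.30394416e-01, -6.06860326e-01,  7.22883168e-01,
         1.49655606e+03],
       [ 9.43638891e-01, -2.28312578e-01,  2.39622643e-01,
         3.01679784e+02],
       [ 1.96258445e-02,  7.61310654e-01,  6.48090205e-01,
         9.01841273e+02],
       [ 0.00000000e+00,  0.00000000e+00,  0.00000000e+00,
         1.00000000e+00]])}
top {'mtx': array([[507.41566629,   0.        , 325.76098575],
       [  0.        , 507.41566629, 236.16899319],
       [  0.        ,   0.        ,   1.        ]]), 'extrinsics': array([[-1.27456989e-02,  9.81859458e-01, -1.89181268e-01,
         3.61270211e+02],
       [-9.99878149e-01, -1.42203604e-02, -6.43958901e-03,
        -1.23529760e+01],
       [-9.01299720e-03,  1.89076139e-01,  9.81921066e-01,
         1.39177357e+03],
       [ 0.00000000e+00,  0.00000000e+00,  0.00000000e+00,
         1.00000000e+00]])}
17.0
{'clock': 0.1, 'joints': array([-1.31001637e+00,  4.23777971e-01,  1.63056979e+00, -3.84111585e-05,
        1.08858443e+00, -1.89769256e-02]), 'qd': array([-0.00172479, -0.00075811, -0.00261017,  0.00162031, -0.00061746,
        0.00141956]), 'joint_torque': array([-1.53720110e-03, -5.45619893e+01, -2.74323303e+01,  6.45843451e-02,
        1.87950575e-02, -2.91827337e-05]), 'eef_pos': array([ 172.47691391, -600.21629731,  209.18817888]), 'orientation': array([-6.62824439e-04,  9.90231486e-01,  1.39431545e-01, -9.76639348e-05]), 'wrist_force': array([-0.79034262,  0.43160706,  1.02432427]), 'torque': array([-0.02655217, -0.06138581, -0.00936045]), 'width': 0.9996376520022623}
```

View pics/top0.png

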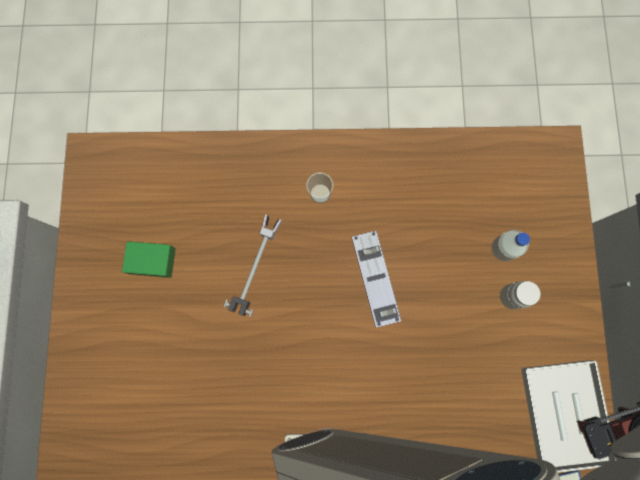

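View pics/scene0.png

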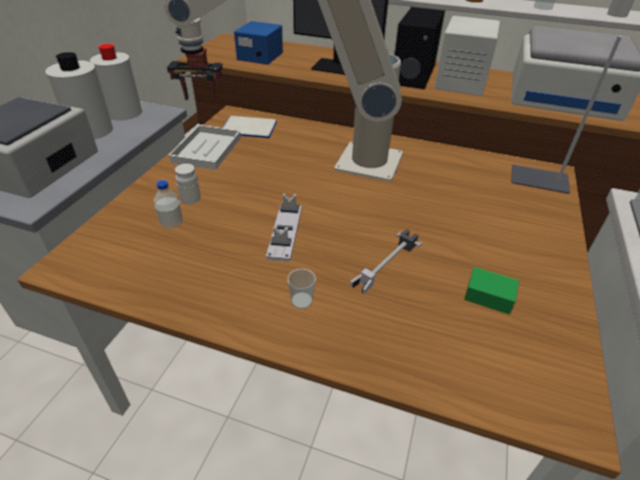

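The top view shows the clamp at about (240,305) boss and (268,232) jaw, and the rest from (366,233) to (388,325). I'll zoom in on both.

```bash
python3 - <<'E'
from h import *
t=cv2.imread('pics/top0.png'); s=cv2.imread('pics/scene0.png')
a=cv2.resize(t[222:334,335:415],None,fx=5,fy=5,interpolation=cv2.INTER_CUBIC)
b=cv2.resize(s[185:265,255:315],None,fx=6.5,fy=7,interpolation=cv2.INTER_CUBIC)
cv2.imwrite('pics/z.png',np.hstack([a,b]) if a.shape[0]==b.shape[0] else np.hstack([a[:560],b[:560]]))
# clamp rod: pixels greyish in region along rod
hsv=cv2.cvtColor(t,cv2.COLOR_BGR2HSV); 
r=(hsv[...,1]<60); r[:,:215]=0; r[:,290:]=0; r[:200]=0; r[325:]=0
ys,xs=np.nonzero(r); k=(ys>242)&(ys<290)
l=cv2.fitLine(np.c_[xs[k],ys[k]].astype(np.float32),cv2.DIST_HUBER,0,.01,.01).ravel(); print(l,ys.min(),ys.max())
for y in range(226,318,2):
    x=l[2]+l[0]/l[1]*(y-l[3]); print(y,round(x,1),t[y,int(round(x))], r[y].sum(), end=' | ')
E
```

```text
[  0.36843598  -0.9296531  254.2687     265.9385    ] 215 316
226 270.1 [ 63 103 140] 9 | 228 269.3 [ 77 109 145] 10 | 230 268.5 [190 192 192] 16 | 232 267.7 [203 203 199] 15 | 234 266.9 [203 201 198] 14 | 236 266.1 [139 144 144] 11 | 238 265.3 [179 185 179] 10 | 240 264.5 [176 185 179] 4 | 242 263.8 [177 184 178] 4 | 244 263.0 [179 185 179] 5 | 246 262.2 [180 185 179] 5 | 248 261.4 [178 184 180] 5 | 250 260.6 [176 183 180] 4 | 252 259.8 [178 185 179] 5 | 254 259.0 [178 185 181] 5 | 256 258.2 [176 182 177] 5 | 258 257.4 [177 184 179] 5 | 260 256.6 [177 185 179] 4 | 262 255.8 [180 186 180] 5 | 264 255.0 [179 183 181] 5 | 266 254.2 [180 186 181] 5 | 268 253.5 [174 181 177] 4 | 270 252.7 [179 185 178] 5 | 272 251.9 [180 186 181] 5 | 274 251.1 [181 187 182] 5 | 276 250.3 [177 183 179] 4 | 278 249.5 [169 178 175] 4 | 280 248.7 [177 184 178] 5 | 282 247.9 [178 184 180] 5 | 284 247.1 [178 183 178] 5 | 286 246.3 [176 182 177] 4 | 288 245.5 [179 185 179] 4 | 290 244.7 [179 185 179] 5 | 292 243.9 [178 184 180] 5 | 294 243.1 [178 182 178] 5 | 296 242.4 [173 180 177] 4 | 298 241.6 [163 167 164] 13 | 300 240.8 [87 87 90] 15 | 302 240.0 [86 85 87] 20 | 304 239.2 [ 63  94 126] 20 | 306 238.4 [ 67 104 141] 16 | 308 237.6 [ 68 109 151] 13 | 310 236.8 [ 73 117 161] 15 | 312 236.0 [ 72 115 157] 13 | 314 235.2 [ 72 115 158] 6 | 316 234.4 [ 70 115 157] 2 |
```

View pics/z.png

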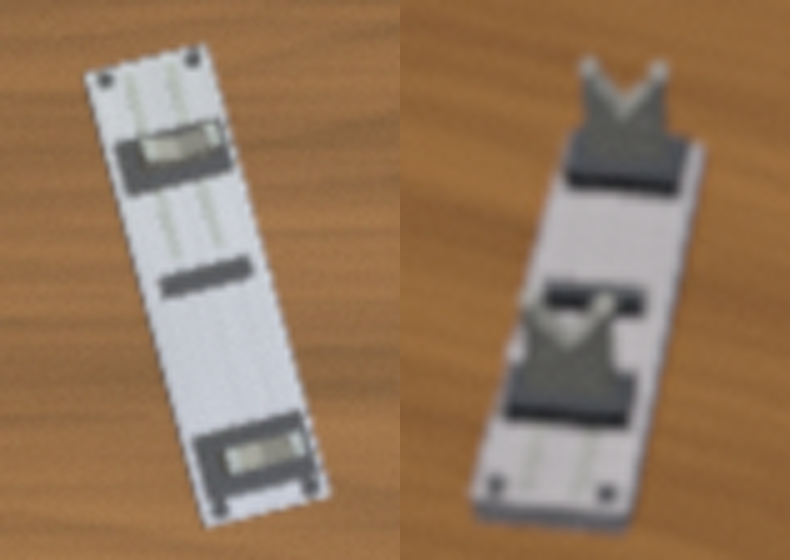

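```bash
python3 - <<'E'
from h import *
Z=lambda x,y:(335+(x+.5)/5-.5,222+(y+.5)/5-.5)
C=[onz('top',*Z(*p),16)[:2] for p in((86,74),(206,44),(330,495),(208,527))]
C=np.array(C); far=(C[0]+C[1])/2; near=(C[2]+C[3])/2
L=np.linalg.norm(far-near); ux=(far-near)/L
print('rail',C.round(0).tolist(),'L',L,'W',np.linalg.norm(C[0]-C[1]),'ang',np.arctan2(ux[1],ux[0]))
org=near+ux*90; o2=far-ux*165; print('org',org,o2)
uy=np.array([-ux[1],ux[0]])
for nm,p in(('slide',(180,140)),('fixed',(264,453))):
    w=onz('top',*Z(*p),76)[:2]; print(nm,w,'x',(w-org)@ux,'y',(w-org)@uy)
m=(org+o2)/2;print('seat',m-28*ux)
l=lambda y:(254.27+.36844/-.92965*(y-265.94),y)
a=onz('top',*l(250),27)[:2];b=onz('top',*l(290),27)[:2]
u=(a-b)/np.linalg.norm(a-b); print('clamp ang',np.arctan2(u[1],u[0]))
for y in(297.5,298.5):
  print('boss',onz('top',*l(y),46)[:2],onz('top',*l(y),27)[:2])
for y in(235.5,237): print('jaw', onz('top',*l(y),27)[:2])
o=get_obs();from scipy.spatial.transform import Rotation as R
q=o['orientation'];print(R.from_quat(q[[1,2,3,0]]).as_matrix().round(3))
E
```

```text
rail [[625.0, -75.0], [641.0, -142.0], [394.0, -200.0], [378.0, -135.0]] L 253.84508865727454 W 68.57455294610781 ang 0.23456982587711162
org [ 473.24894874 -146.6090288 ] [ 472.12566532 -146.87745862]
slide [ 577.16264312 -120.97566321] x 107.02578209275948 y 0.7792806077082071
fixed [ 413.976049   -159.22567179] x -60.58209503862502 y 1.5053519780441618
seat [ 445.45410343 -153.25113289]
clamp ang -0.3649910293883059
boss [458.67315563 220.61728268] [460.04831709 223.90642062]
boss [456.05639135 221.61717914] [457.39460861 224.92043388]
jaw [628.44258865 159.5609861 ]
jaw [624.27669408 161.15282348]
[[ 0.961  0.276 -0.   ]
 [ 0.276 -0.961  0.001]
 [-0.    -0.001 -1.   ]]
```

```bash
cat >> h.py <<'E'
from scipy.spatial.transform import Rotation as R
def go(p,phi,o=None):
    o=o or get_obs(); q=o['orientation']; M=R.from_quat(q[[1,2,3,0]]).as_matrix()
    d=M.T@(np.array(p)-o['eef_pos']); f=np.arctan2(M[1,0],M[0,0]); r=-(phi-f); r=(r+np.pi/2)%np.pi-np.pi/2
    print('shift',d.round(1),'roll',round(r,3),'dist',np.linalg.norm(d).round(),'clock',o['clock'],'eef',o['eef_pos'].round(1))
E
python3 -c "
from h import *
go([577,-121,150],.2346)"
```

```text
shift [ 521.1 -348.8   59.7] roll 0.045 dist 630.0 clock 0.1 eef [ 172.5 -600.2  209.2]
```

>>> apply_moves(
  xyz=[
    [40,-27,0],
    [87,-58,0],
    [134,-90,0],
    [181,-121,0],
    [228,-153,0],
    [275,-184,0],
    [322,-216,0],
    [369,-247,0],
    [416,-279,0],
    [463,-310,10],
    [500,-335,40],
    [521,-349,60],
    [521,-349,60],
    [521,-349,60],
  ],
  roll=[0,0,0,0,0.045,0.045,0.045,0.045,0.045,0.045,0.045,0.045,0.045,0.045],
  grip=87.8,
)

```text
clock: 1.85
eef_pos: [576.6, -121.8, 150.1]
orientation: [0.0, 0.993, 0.117, -0.0]
wrist_force: [-0.2, 0.2, 0.5]
width: 1.0
```

```bash
python3 - <<'E'
from h import *
go([577,-121,54],.2346)
s=snap('scene','s1.png'); t=snap('top','t1.png')
a=cv2.resize(s[150:280,220:350],(520,520),interpolation=cv2.INTER_CUBIC)
cv2.imwrite('pics/z1.png',a[:,:,::-1])
E
```

```text
shift [ 0.6 -0.7 96.1] roll 0.0 dist 96.0 clock 1.85 eef [ 576.6 -121.8  150.1]
```

View pics/z1.png

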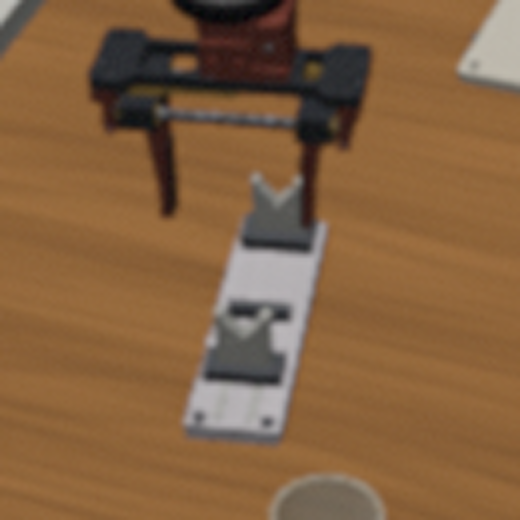

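The view shows the open jaws in line with the sliding support: fingertips at (168,213) and (309,225), plate horns at (216,314) and (267,311) in the crop. I'll cross-check the plate from this view, then go down.

```bash
python3 - <<'E'
from h import *
Z=lambda x,y:(220+x/4,150+y/4)
for a in((216,314),(267,311),(257,178),(299,180)): print(onz('scene',*Z(*a),76).round(1))
E
```

```text
[ 587.9 -137.5   76. ]
[ 571.8 -104.6   76. ]
[ 421.2 -175.4   76. ]
[ 411.9 -143.4   76. ]
```

>>> apply_moves(
  xyz=[
    [0,0,25],
    [0,0,50],
    [0,0,75],
    [0,0,95],
    [0,0,95],
  ],
  roll=[0,0,0,0,0],
)

```text
clock: 2.58
eef_pos: [576.0, -121.7, 54.0]
orientation: [-0.0, 0.993, 0.117, -0.001]
wrist_force: [-0.6, 0.3, 1.0]
width: 1.001
```

>>> apply_moves(
  xyz=[
    [0,0,0],
    [0,0,0],
    [0,0,0],
    [0,0,0],
    [0,0,0],
    [0,0,0],
    [0,0,0],
    [0,0,0],
  ],
  roll=[0,0,0,0,0,0,0,0],
  grip=30,
)

```text
clock: 3.58
eef_pos: [577.5, -122.6, 55.1]
orientation: [0.001, 0.993, 0.117, 0.001]
wrist_force: [0.3, -6.6, -1.4]
width: 0.45
```

>>> apply_moves(
  xyz=[
    [-6,0,0],
    [-12,0,0],
    [-18,0,0],
    [-24,0,0],
    [-30,0,0],
    [-36,0,0],
    [-40,0,0],
    [-42,0,0],
    [-44,0,0],
    [-44,0,0],
  ],
  roll=[0,0,0,0,0,0,0,0,0,0],
)

```text
clock: 4.82
eef_pos: [535.6, -132.6, 55.1]
orientation: [0.001, 0.993, 0.117, 0.001]
wrist_force: [3.5, -5.2, -4.0]
width: 0.451
```

>>> apply_moves(
  xyz=[
    [-1,0,0],
    [-2,0,0],
    [-3,0,0],
    [-4,0,0],
    [-4,0,0],
  ],
  roll=[0,0,0,0,0],
)

```text
clock: 5.45
eef_pos: [532.1, -133.5, 55.1]
orientation: [0.001, 0.993, 0.117, 0.002]
wrist_force: [4.8, -3.9, -4.8]
width: 0.446
```

>>> apply_moves(
  xyz=[
    [-1,0,0],
    [-2,0,0],
    [-3,0,0],
    [-3,0,0],
  ],
  roll=[0,0,0,0],
)

```text
clock: 5.95
eef_pos: [532.0, -133.6, 55.2]
orientation: [0.001, 0.993, 0.117, 0.004]
wrist_force: [14.0, 1.8, -13.4]
width: 0.448
```

>>> apply_moves(
  xyz=[
    [0,0,0],
    [0,0,0],
    [0,0,0],
    [0,0,0],
    [0,0,-40],
    [0,0,-80],
    [0,0,-95],
    [0,0,-95],
  ],
  roll=[0,0,0,0,0,0,0,0],
  grip=87.8,
)

```text
clock: 6.95
eef_pos: [527.8, -133.4, 150.5]
orientation: [0.0, 0.993, 0.117, 0.001]
wrist_force: [0.4, 0.3, -1.3]
width: 0.999
```

```bash
python3 - <<'E'
from h import *
go([505,206.5,130],-.365)
t=snap('top','t2.png')
s=snap('scene','s2.png')
E
```

```text
shift [  56.9 -335.9   20.2] roll 0.6 dist 341.0 clock 6.95 eef [ 527.8 -133.4  150.5]
```

>>> apply_moves(
  xyz=[
    [5,-25,0],
    [13,-75,5],
    [22,-130,10],
    [31,-185,15],
    [40,-240,20],
    [49,-290,20],
    [55,-325,20],
    [57,-336,20],
    [57,-336,20],
    [57,-336,20],
  ],
  roll=[0,0.1,0.2,0.3,0.4,0.5,0.57,0.6,0.6,0.6],
)

```text
clock: 8.3
eef_pos: [504.0, 206.1, 128.9]
orientation: [0.001, 0.983, -0.181, -0.001]
wrist_force: [0.5, -0.3, -0.4]
width: 0.998
```

```bash
python3 - <<'E'
from h import *
go([505,206.5,22],-.365)
s=snap('scene','s3.png')
im=cv2.imread('pics/s3.png')
cv2.drawMarker(im,tuple(int(round(v)) for v in proj('scene',[505,206.5,29])),(0,0,255),0,5,1)
a=cv2.resize(im[180:310,320:450],(520,520),interpolation=cv2.INTER_CUBIC)
b=cv2.resize(cv2.imread('pics/s2.png')[180:280,240:320],(416,520),interpolation=cv2.INTER_CUBIC)[:,:270]
cv2.imwrite('pics/z3.png',np.hstack([a,b]))
E
```

```text
shift [  0.9  -0.9 106.9] roll 0.0 dist 107.0 clock 8.3 eef [504.  206.1 128.9]
```

View pics/z3.png

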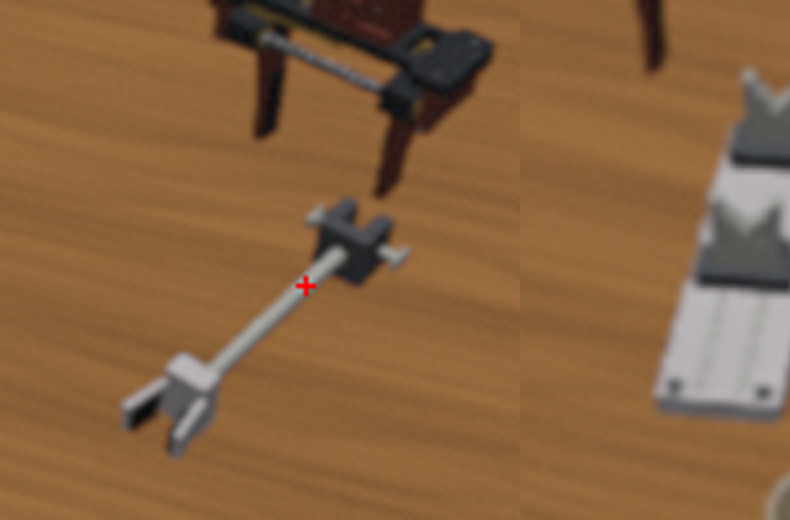

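The marker at (306,287) lies on the rod, 28% of the way from the boss face (340,253) to the hub (213,373), as it should be. The right half shows the support moved in. Now I'll grip.

>>> apply_moves(
  xyz=[
    [1,-1,30],
    [1,-1,60],
    [1,-1,85],
    [1,-1,100],
    [1,-1,106],
    [1,-1,106],
  ],
  roll=[0,0,0,0,0,0],
)

```text
clock: 9.1
eef_pos: [506.2, 207.2, 24.0]
orientation: [-0.0, 0.983, -0.182, 0.0]
wrist_force: [-0.6, 0.3, -0.1]
width: 0.996
```

>>> apply_moves(
  xyz=[
    [0,0,0],
    [0,0,0],
    [0,0,0],
    [0,0,0],
    [0,0,0],
    [0,0,0],
    [0,0,0],
    [0,0,0],
    [0,0,0],
    [0,0,0],
  ],
  roll=[0,0,0,0,0,0,0,0,0,0],
  grip=0,
)

```text
clock: 10.35
eef_pos: [505.9, 207.4, 23.9]
orientation: [-0.0, 0.983, -0.182, -0.0]
wrist_force: [-0.5, -0.7, 0.2]
width: 0.008
```

The width of 0.008 means the jaws closed on nothing, so I'll look.

```bash
python3 - <<'E'
from h import *
o=get_obs();print(o['width'],o['eef_pos'],o['wrist_force'])
s=snap('scene','s4.png');t=snap('top','t4.png')
a=cv2.resize(s[160:290,320:450],(520,520),interpolation=cv2.INTER_CUBIC)
b=cv2.resize(t[200:330,210:280],(280,520),interpolation=cv2.INTER_CUBIC)
cv2.imwrite('pics/z4.png',np.hstack([a,b])[:,:,::-1])
E
```

```text
0.00812542747440593 [505.93167301 207.39831261  23.8585956 ] [-0.47534604 -0.73130172  0.16418012]
```

View pics/z4.png

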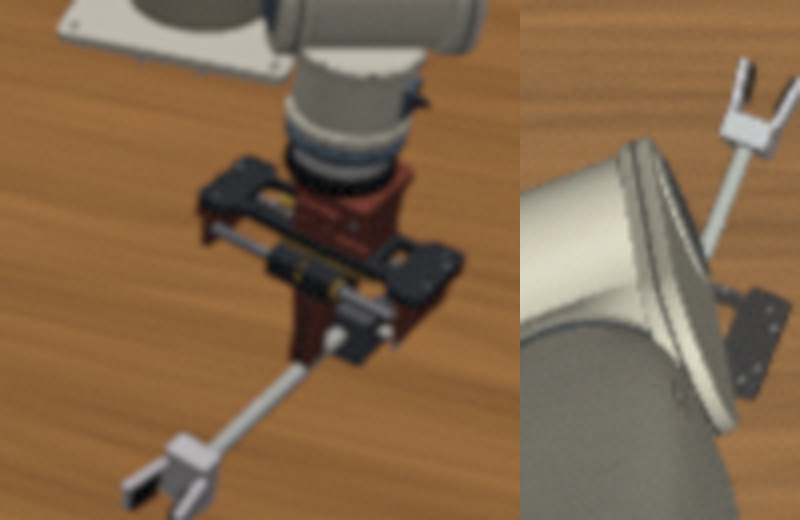

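```bash
python3 - <<'E'
from h import *
c=lambda p,u,v:((proj('scene',p)-[u,v])*4).round()
for tz in(95,112,128): print('open',c([504,206.1,tz],320,180), 'seen 325,165')
for tz in(116,133,150): print('s1',c([576.6,-121.8,tz],220,150),'seen 238,219')
for z in(7,23,29,35,40): print('now',z,c([506,207.4,z],320,160))
im=cv2.imread('pics/s4.png'); cv2.imwrite('pics/z5.png',cv2.resize(im[225:275,370:430],(780,590),interpolation=cv2.INTER_CUBIC)[:,:])
E
```

```text
open [314. 212.] seen 325,165
open [318. 193.] seen 325,165
open [321. 175.] seen 325,165
s1 [240. 266.] seen 238,219
s1 [239. 247.] seen 238,219
s1 [239. 227.] seen 238,219
now 7 [300. 386.]
now 23 [302. 370.]
now 29 [304. 364.]
now 35 [305. 358.]
now 40 [306. 353.]
```

View pics/z5.png

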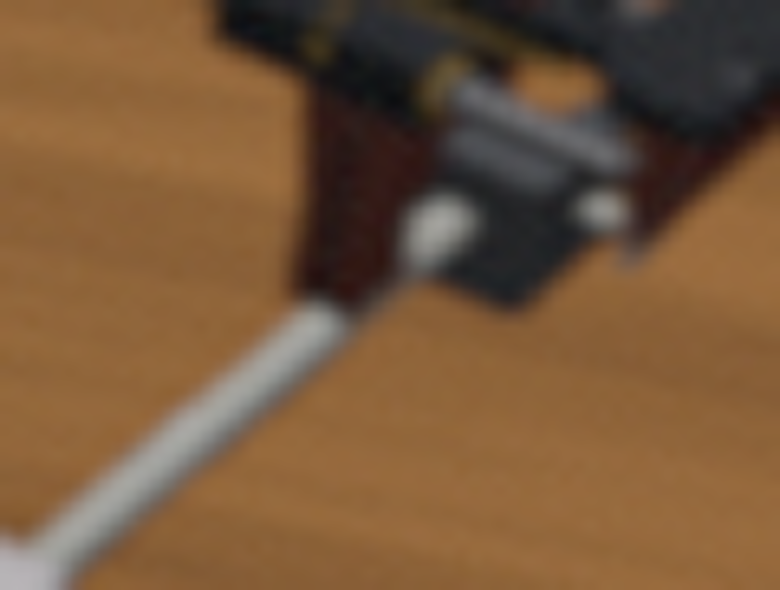

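The closed fingers end on top of the rod, so the tips stand higher than the calculated z 7. I'll estimate their height from the earlier views.

Both views put the fingertips about 6 mm behind the reported TCP, not 17 mm ahead of it. That agrees with the fingers shutting just over the rod, whose top is at 29 mm. I'll open, go about 22 mm lower in cautious steps, and grip again.

>>> apply_moves(
  xyz=[
    [0,0,0],
    [0,0,0],
    [0,0,0],
    [0,0,0],
    [0,0,0],
    [0,0,0],
    [0,0,4],
    [0,0,8],
    [0,0,12],
    [0,0,12],
  ],
  roll=[0,0,0,0,0,0,0,0,0,0],
  grip=70,
)

```text
clock: 11.7
eef_pos: [505.6, 207.3, 11.4]
orientation: [0.0, 0.983, -0.182, -0.0]
wrist_force: [1.0, -0.8, 0.8]
width: 0.793
```

>>> apply_moves(
  xyz=[
    [0,0,2],
    [0,0,4],
    [0,0,6],
    [0,0,8],
    [0,0,9],
    [0,0,9],
  ],
  roll=[0,0,0,0,0,0],
)

```text
clock: 12.45
eef_pos: [505.9, 207.4, 2.8]
orientation: [0.0, 0.983, -0.182, -0.0]
wrist_force: [0.3, -0.4, -0.3]
width: 0.796
```

```bash
python3 - <<'E'
from h import *
o=get_obs();print(o['width'],o['eef_pos'],o['wrist_force'])
s=snap('scene','s6.png')
cv2.imwrite('pics/z6.png',cv2.resize(s[215:285,360:440],(800,600),interpolation=cv2.INTER_CUBIC)[:,:,::-1])
E
```

```text
0.7963972441703031 [505.90042063 207.36594866   2.80980479] [ 0.2915209  -0.36774323 -0.33205724]
```

View pics/z6.png

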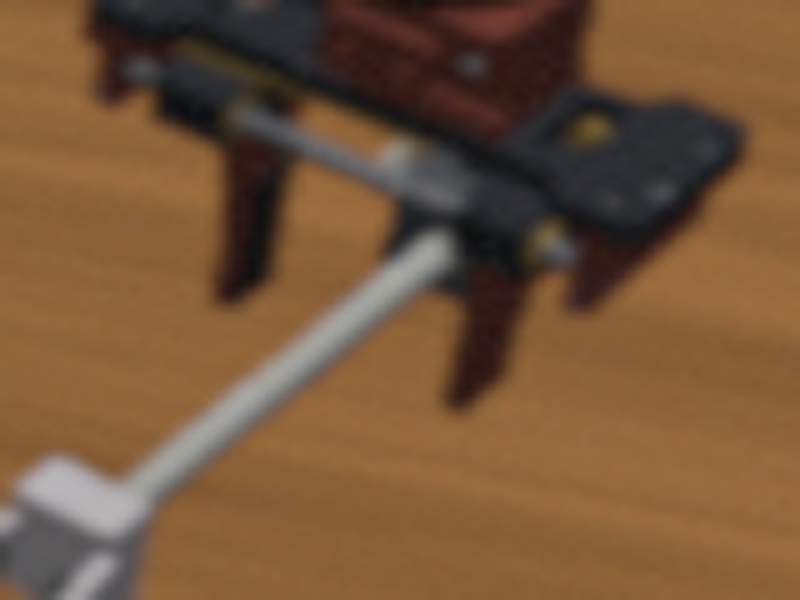

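The fingers now straddle the rod, with tips at (230,300) and (460,405), below rod level. I'll close them.

>>> apply_moves(
  xyz=[
    [0,0,0],
    [0,0,0],
    [0,0,0],
    [0,0,0],
    [0,0,0],
    [0,0,0],
    [0,0,0],
    [0,0,0],
    [0,0,0],
    [0,0,0],
  ],
  roll=[0,0,0,0,0,0,0,0,0,0],
  grip=0,
)

```text
clock: 13.75
eef_pos: [505.5, 207.0, 2.8]
orientation: [0.0, 0.983, -0.182, -0.0]
wrist_force: [-1.7, -5.3, 3.4]
width: 0.127
```

>>> apply_moves(
  xyz=[
    [0,0,-3],
    [0,0,-8],
    [0,0,-15],
    [0,0,-23],
    [0,0,-31],
    [0,0,-39],
    [0,0,-45],
    [0,0,-48],
    [0,0,-50],
    [0,0,-50],
    [0,0,-50],
    [0,0,-50],
  ],
  roll=[0,0,0,0,0,0,0,0,0,0,0,0],
)

```text
clock: 15.25
eef_pos: [505.8, 207.4, 52.7]
orientation: [0.0, 0.983, -0.182, -0.0]
wrist_force: [-0.1, 0.2, -5.4]
width: 0.125
```

```bash
python3 - <<'E'
from h import *
o=get_obs();print(o['width'],o['eef_pos'],o['wrist_force'],o['torque'])
s=snap('scene','s7.png'); t=snap('top','t7.png')
a=cv2.resize(s[180:290,330:450],(480,440),interpolation=cv2.INTER_CUBIC)
b=cv2.resize(t[205:315,210:290],(320,440),interpolation=cv2.INTER_CUBIC)
cv2.imwrite('pics/z7.png',np.hstack([a,b])[:,:,::-1])
E
```

```text
0.1246520790771433 [505.81019679 207.35860243  52.68793275] [-0.1065273   0.16443033 -5.42394974] [ 0.04947648  0.01370109 -0.00957097]
```

View pics/z7.png

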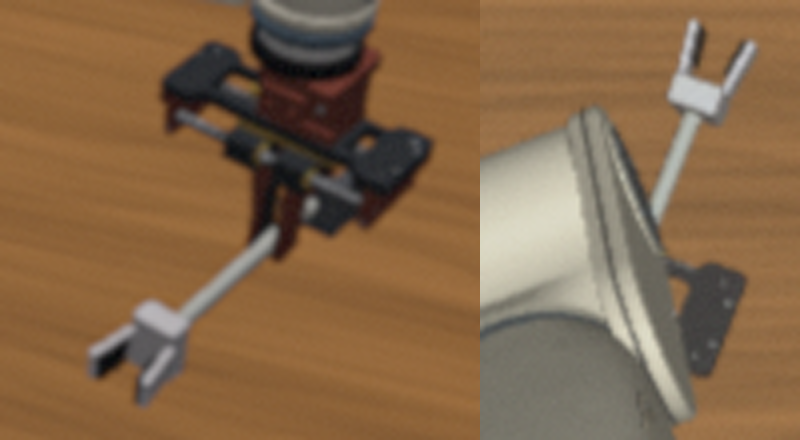

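The clamp is held level, and the wrist reads 5.4 N, which fits its weight. I'll plan the carry.

```bash
python3 - <<'E'
from h import *
go([446,-154,97],.236)
u=np.array([np.cos(-.365),np.sin(-.365),0])
print(((proj('scene',np.array([505.5,207,73])+130*u+[0,0,23])-[330,180])*4).round(), 'hub inner top edge mid, seen ~ (175,318)')
E
```

```text
shift [ 73.2 358.9 -44.2] roll -0.601 dist 369.0 clock 15.35 eef [505.8 207.3  52.7]
[168. 308.] hub inner top edge mid, seen ~ (175,318)
```

>>> apply_moves(
  xyz=[
    [0,0,-4],
    [0,0,-12],
    [0,0,-22],
    [0,0,-32],
    [1,4,-40],
    [3,13,-44],
    [6,28,-44],
    [10,47,-44],
    [14,70,-44],
    [19,94,-44],
    [24,118,-44],
    [29,142,-44],
    [34,166,-44],
    [39,190,-44],
    [44,214,-44],
    [49,238,-44],
    [53,262,-44],
    [58,285,-44],
    [62,305,-44],
    [66,322,-44],
  ],
  roll=[0,0,0,0,0,-0.01,-0.03,-0.06,-0.1,-0.15,-0.2,-0.25,-0.3,-0.35,-0.4,-0.45,-0.5,-0.54,-0.57,-0.59],
)

```text
clock: 17.85
eef_pos: [451.8, -118.1, 97.0]
orientation: [-0.0, 0.994, 0.112, -0.0]
wrist_force: [0.2, -0.6, -4.0]
width: 0.128
```

```bash
python3 - <<'E'
from h import *
go([446,-154,97],.236); print(get_obs()['width'])
E
```

```text
shift [-13.7  33.7  -0. ] roll -0.011 dist 36.0 clock 17.85 eef [ 451.8 -118.1   97. ]
0.1278226287180676
```

>>> apply_moves(
  xyz=[
    [-3,8,0],
    [-6,16,0],
    [-9,23,0],
    [-12,29,0],
    [-13.5,32.5,0],
    [-13.5,33.5,0],
    [-13.5,33.5,0],
    [-13.5,33.5,0],
    [-13.5,33.5,0],
    [-13.5,33.5,0],
  ],
  roll=[-0.011,-0.011,-0.011,-0.011,-0.011,-0.011,-0.011,-0.011,-0.011,-0.011],
)

```text
clock: 19.1
eef_pos: [446.9, -152.5, 96.9]
orientation: [0.0, 0.993, 0.118, 0.0]
wrist_force: [0.7, -0.4, -4.5]
width: 0.125
```

```bash
python3 - <<'E'
from h import *
go([446,-154,97],.236); print(get_obs()['width'])
s=snap('scene','s8.png'); t=snap('top','t8.png')
a=cv2.resize(s[150:270,230:340],(495,540),interpolation=cv2.INTER_CUBIC)
b=cv2.resize(t[215:335,340:405],(292,540),interpolation=cv2.INTER_CUBIC)
cv2.imwrite('pics/z8.png',np.hstack([a,b])[:,:,::-1])
# expected landmarks in crops
u=np.array([np.cos(.236),np.sin(.236),0]);n=np.array([-u[1],u[0],0]);B=np.array([446,-154,118.])
for nm,p in(('hub inner top mid',B+130*u+[0,0,23]),('hub outer',B+150*u+[0,0,23]),('boss in top',B-50*u+[0,0,23])):
    print(nm,((proj('scene',p)-[230,150])*4.5).round(),((proj('top',p)-[340,215])*4.5).round())
E
```

```text
shift [-1.3  1.2 -0.1] roll 0.0 dist 2.0 clock 19.1 eef [ 446.9 -152.5   96.9]
0.1251361408920764
hub inner top mid [224. 263.] [152. 145.]
hub outer [218. 282.] [142. 111.]
boss in top [268. 107.] [240. 463.]
```

View pics/z8.png

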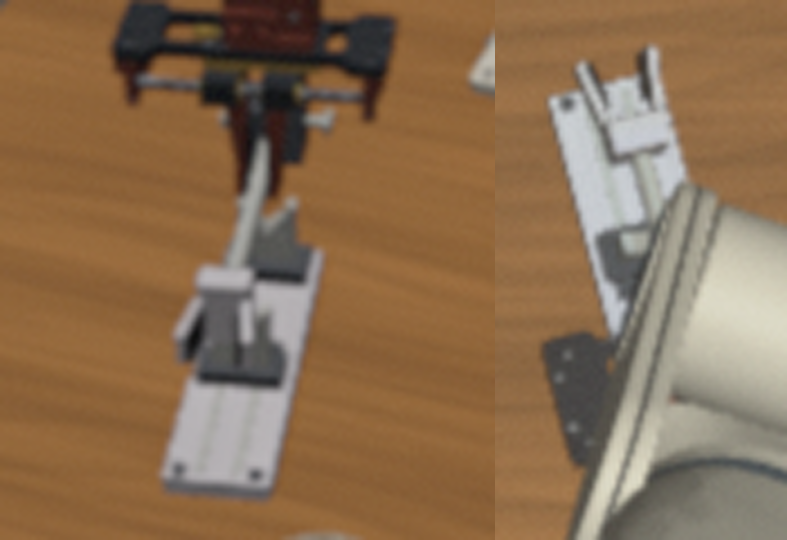

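```bash
python3 - <<'E'
from h import *
u=np.array([np.cos(.236),np.sin(.236),0]);n=np.array([-u[1],u[0],0]);B=np.array([446.9,-152.5,118.])
for a,b in(((226,281),(144,135)),((228,268),(148,152))):
    o1,d1=ray('scene',230+a[0]/4.5,150+a[1]/4.5);o2,d2=ray('top',340+b[0]/4.5,215+b[1]/4.5)
    s=np.linalg.lstsq(np.c_[d1,-d2],o2-o1,rcond=None)[0]; p,q=o1+d1*s[0],o2+d2*s[1]
    m=(p+q)/2;print(m,'gap',np.linalg.norm(p-q),'along',(m-B)@u,'across',(m-B)@n,'up',m[2]-B[2])
s=cv2.imread('pics/s8.png');t=cv2.imread('pics/t8.png')
b=cv2.resize(t[232:262,355:385],(400,400),interpolation=cv2.INTER_CUBIC);a=cv2.resize(s[200:240,265:305],(400,400),interpolation=cv2.INTER_CUBIC)
cv2.imwrite('pics/z9.png',np.hstack([a,b]))
E
```

```text
[ 579.41004383 -119.8503269   132.79078383] gap 0.6358608599912252 along 136.470995363535 across 0.7617705208604028 up 14.79078383411644
[ 569.51378014 -122.06392159  135.24640804] gap 0.384592935450176 along 126.3314735988835 across 0.9234331238209129 up 17.246408043570284
```

View pics/z9.png

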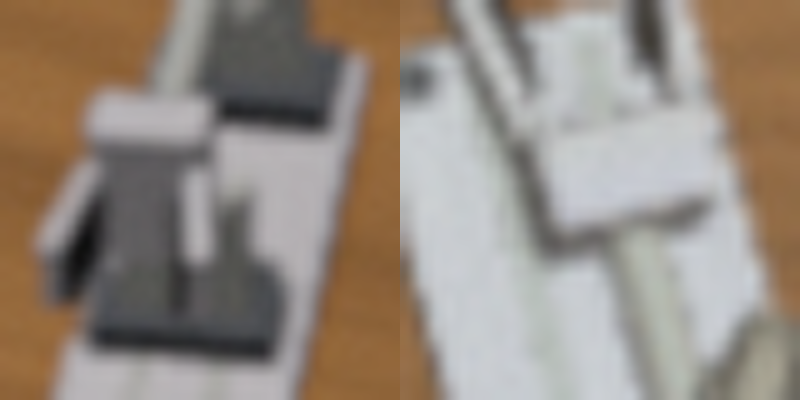

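```bash
python3 - <<'E'
from h import *
def tri(a,b):
    o1,d1=ray('scene',*a);o2,d2=ray('top',*b)
    s=np.linalg.lstsq(np.c_[d1,-d2],o2-o1,rcond=None)[0]; return (o1+d1*s[0]+o2+d2*s[1])/2,np.linalg.norm(o1+d1*s[0]-o2-d2*s[1])
def blob(f,x0,x1,y0,y1,th):
    im=cv2.imread(f).min(2)[y0:y1,x0:x1]; m=(im>th).astype(np.uint8)
    n,l,st,c=cv2.connectedComponentsWithStats(m); i=1+st[1:,4].argmax(); print(f,st[i],c[i]+[x0,y0]); return c[i]+[x0,y0]
def rep(nm,m,B,phi):
    u=np.array([np.cos(phi),np.sin(phi),0]);d=m[0]-B;print(nm,m[0].round(1),'gap',m[1].round(1),'along',d@u,'across',d@[-u[1],u[0],0],'up',d[2])
s7=blob('pics/s7.png',345,385,250,275,165);t7=blob('pics/t7.png',255,275,222,240,185)
rep('lift',tri(s7,t7),np.array([505.5,207,73]),-.365)
s0=blob('pics/s3.png',355,378,265,285,165);t0=blob('pics/t0.png',255,275,226,240,185)
rep('bench',tri(s0,t0),np.array([505,206.5,23]),-.365)
s8=blob('pics/s8.png',272,290,207,216,165)
rep('now',tri(s8,(372.4,244.6)),np.array([446.9,-152.5,117]),.236)
E
```

```text
pics/s7.png [20  6 11  7 41] [369.97560976 259.04878049]
pics/t7.png [ 3  2 12  9 63] [263.42857143 227.9047619 ]
lift [635.6 158.   95. ] gap 1.5 along 139.03150708001758 across 0.7189419719000532 up 22.022821213039833
pics/s3.png [ 8  4 11  7 43] [367.97674419 272.3255814 ][ WARN:0@0.520] global loadsave.cpp:275 findDecoder imread_('pics/t0.png'): can't open/read file: check file path/integrity
Traceback (most recent call last):
AttributeError: 'NoneType' object has no attribute 'min'
```

```bash
python3 - <<'E'
from h import *
def tri(a,b):
    o1,d1=ray('scene',*a);o2,d2=ray('top',*b)
    s=np.linalg.lstsq(np.c_[d1,-d2],o2-o1,rcond=None)[0]; return (o1+d1*s[0]+o2+d2*s[1])/2,np.linalg.norm(o1+d1*s[0]-o2-d2*s[1])
def blob(f,x0,x1,y0,y1,th):
    im=cv2.imread(f).min(2)[y0:y1,x0:x1]; m=(im>th).astype(np.uint8)
    n,l,st,c=cv2.connectedComponentsWithStats(m); i=1+st[1:,4].argmax(); print(f,st[i],c[i]+[x0,y0]); return c[i]+[x0,y0]
def rep(nm,m,B,phi):
    u=np.array([np.cos(phi),np.sin(phi),0]);d=m[0]-B;print(nm,m[0].round(1),'gap',m[1].round(1),'along',d@u,'across',d@[-u[1],u[0],0],'up',d[2])
s0=blob('pics/s3.png',355,378,265,285,165);t0=blob('pics/top0.png',255,275,226,240,185)
rep('bench',tri(s0,t0),np.array([505,206.5,23]),-.365)
s8=blob('pics/s8.png',272,290,207,216,165)
rep('now',tri(s8,(372,244.2)),np.array([446.9,-152.5,117]),.236)
t=cv2.imread('pics/t8.png').min(2); print(t[236:254,362:386])
E
```

```text
pics/s3.png [ 8  4 11  7 43] [367.97674419 272.3255814 ]
pics/top0.png [ 6  2 11  8 56] [266.19642857 231.76785714]
bench [635.3 157.   45.5] gap 1.3 along 139.35626322582593 across 0.3135407949541238 up 22.454151713680744
pics/s8.png [ 3  3 10  3 30] [279.5 211. ]
now [ 580.8 -120.3  138.5] gap 1.2 along 137.67777901138973 across 0.04277635634484336 up 21.549885301445556
[[190 138 113 172 191 194 185 181 188 189 138  94  89 165 196 161 101  74
   69  72  69  69  70  69]
 [186 166 119 162 191 194 188 182 187 192 168 149 116 161 189 169 112  74
   72  71  72  73  70  70]
 [174 193 140 156 187 193 185 179 183 192 193 187 140 152 180 164 114  78
   72  71  74  71  74  72]
 [154 183 161 179 193 193 181 180 179 178 185 186 157 149 177 174 130  88
   74  71  72  70  72  72]
 [126 174 183 184 189 182 181 181 179 164 175 184 189 191 195 191 167 108
   75  68  70  69  71  74]
 [115 157 173 171 184 169 176 182 188 188 194 198 197 197 200 199 187 126
   75  68  70  65  68  69]
 [133 130 138 165 186 193 196 199 200 194 197 198 198 198 198 195 174 123
   80  70  73  71  66  69]
 [150 107 105 159 
[... 393 characters left out ...]
63 114  95 157 190 196 195 193 185 174 168 163 144 123 121 159 187
  162 105  72  72  69  69]
 [182 173 131  99 137 173 174 168 163 152 138 128 118 109 114 143 182 194
  188 124  79  70  70  67]
 [188 178 146 100 103 128 123 109 115 131 150 156 144 146 156 177 190 194
  193 137  81  70  72  72]
 [187 179 157 114  94 105 108 117 114 140 169 174 170 186 195 199 196 196
  194 146  88  69  67  68]
 [200 189 177 146 133 143 153 160 138 138 164 178 174 185 196 200 198 197
  196 173 111  74  69  64]
 [201 191 183 173 175 188 194 192 161 142 157 176 176 171 193 201 198 198
  196 196 134  79  70  70]
 [202 194 186 183 194 199 200 195 178 147 150 173 177 174 191 201 201 199
  198 193 141  85  70  71]]
```

>>> apply_moves(
  xyz=[
    [-0.5,0.5,0],
    [-1,1,0],
    [-1,1,0],
    [-1,1,0],
    [-1,1,0],
    [-1,1,0],
    [-1,1,0],
    [-1,1,0],
    [-1,1,0],
    [-1,1,0],
  ],
  roll=[0,0,0,0,0,0,0,0,0,0],
)

```text
clock: 20.45
eef_pos: [446.1, -153.8, 96.9]
orientation: [-0.0, 0.993, 0.118, 0.0]
wrist_force: [0.2, -0.1, -4.7]
width: 0.127
```

```bash
python3 - <<'E'
from h import *
go([446,-154,97],.236);o=get_obs();print(o['width'],o['wrist_force'],o['qd'].round(3))
print(job_done())
E
```

```text
shift [-0.2  0.2 -0.1] roll -0.0 dist 0.0 clock 20.45 eef [ 446.1 -153.8   96.9]
0.12696266321165864 [ 0.21612156 -0.08178817 -4.6943284 ] [-0.001  0.001 -0.001 -0.    -0.001  0.002]
the job is handed in; nothing more can be done
None
```

The job is handed in at 20.5 s with the clamp held about 52 mm above the seat point. `job_done` gives no verdict, so success rests on my own checks.

**What I did**
1. I gripped the sliding support and moved it 47 mm until it stopped against the block. The arm then stood still while the force rose to about 14 N, with the plate at about x = 60 mm on the rest.
2. I gripped the clamp rod at its balance point, lifted it 50 mm, and carried it about 370 mm while turning it 0.6 rad to line up with the rest.

**Last checks**
- **Grip:** the fingers are about 11 mm apart on the 12 mm rod. The wrist force of -4.7 N vertically is close to the clamp's weight.
- **Position:** the tool is within 0.3 mm of the target, and the seat position itself is known to about 1–2 mm. Heading matches the rail at 0.236 rad, and the arm is at rest.
- **Level:** triangulating the jaw hub gave a level clamp on the bench and just after the lift.

**What went wrong or disagreed**
- **First grasp missed:** the fingers closed just above the rod. The given `tips_ahead` of 17 mm did not match the images, which put the tips about 6 mm behind the reported tool point. I went 21 mm lower and the second grasp held.
- **Uncertain level reading over the rest:** the hub read between 1 and 8 mm low there, up to about 0.05 rad against the 0.10 limit. The hub is hard to pick out against the bright rail; my best reading is nearly level.
- **Not checked in a final picture:** I took no picture after the last 1.5 mm correction.

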